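# Tip the bread from the serving tray into the pan

## Task

Carry the serving tray by its red handle with the three pieces of bread on it, and tip it low over the aluminium pan so that all three slide off its open front edge into the pan, without being flung or touched by the gripper. Then set the empty tray back flat and square on the wooden board, handle to the same side as before, and let go. Leave the pan and the other things where they stand.

Things in the scene. Friction and masses are not known exactly. Their poses are not given: they have to be found in the camera images.
- tray: Dark steel serving tray, 200 mm along its x, 160 mm along y, floor 3 mm thick, 22 mm high walls on the long sides (+-y) and at the back (+x); open at the front (-x), which starts towards the robot. A red handle bar stands over the back wall, leaning 0.3 rad outwards (top towards +x). Origin: centre of the underside; z up. About 0.3 kg, starting on the wooden board.
- tray_grip (a point): Middle of the red handle bar, 116 mm along +x and 62 mm above the tray's origin. The bar is a flat slab, 14 mm thick (grasp across this), 90 mm long along the tray's y, 36 mm tall; its top leans 0.3 rad from the tray's z towards +x; it spans 43 to 81 mm above the tray's underside. This point's axes are the tray's (not leaning).
- tray_lip (a point): Middle of the tray's open front edge, on top of its floor: 100 mm along the tray's -x and 3 mm above its underside. Axes as the tray's.
- board: Wooden board fixed on the table, 270 mm along its x, 200 mm along its y, 18 mm thick; the tray starts on it, its x roughly along the board's x. Origin: centre of the underside, on the table.
- pan: Open aluminium serving pan, 300 mm along its x, 240 mm along its y, 65 mm high, walls and floor 4 mm, about 0.9 kg, standing loose on the table. Origin: centre of the underside.
- ketchup: Bystander: red squeeze bottle, 58 mm across, 180 mm high. Origin: centre of the underside.
- mustard: Bystander: yellow squeeze bottle, 58 mm across, 180 mm high. Origin: centre of the underside.
- jar: Bystander: amber glass jar with a steel lid, 96 mm across, 140 mm high. Origin: centre of the underside.
- cake: Bystander: chocolate cake under a clear dome on a black base, 230 mm across, 98 mm high. Origin: centre of the underside.
- bread0: A square piece of yellow cornbread with a brown crust, 62 x 50 x 30 mm, about 60 g, starting on the tray. Origin: centre of its underside at the start.
- bread1: A second such piece of cornbread, 62 x 50 x 30 mm, starting on the tray. Origin: centre of its underside at the start.
- bread2: A round, domed golden-brown bread roll, 66 mm across, 34 mm high, about 50 g, starting on the tray. Origin: centre of its underside at the start.
- bread0_mid (a point): Middle of the first cornbread, 15 mm above the underside it starts on.
- bread1_mid (a point): Middle of the second cornbread, 15 mm above the underside it starts on.
- bread2_mid (a point): Middle of the bread roll, 15 mm above the underside it starts on.
Mind the look-alikes: they are no part of the job. Leave any green or pink look-alike of the bread2 alone. Leave any blue look-alike of the bread0 alone.

How it is judged:
By the outcome, as a careful person would: the job done as asked, in the order asked, and still so for the second after the job is handed in, with the robot touching nothing.
It also fails if it takes over 69 s, if anything falls off the work surface, if the arm or the gripper's body presses on something with over 40 N, if the wrist force passes 120 N, or if a joint passes its speed limit or range.

## Robot

A 7-joint arm with a two-finger parallel gripper is mounted at the origin on the work surface. World frame = base frame: x ahead of the robot, y to its left, z up, the work surface at z = 0. Lengths are in m, angles in rad, forces in N, time in s.
With the tool pointing down it reaches from about 0.4 to 0.85 m from the base axis. Payload 10.4 kg.
Tool frame: the origin (TCP) lies midway between the tips of the shut fingers; the grasp point (between the pads) lies 19 mm behind it; z points along the fingers, y is the line along which they close (so a half turn about z gives the same grasp; the last joint's range is limited). The gripper opens to 87 mm and grips with 3 to 60 N. Pads are 19 mm wide; open, the fingers measure 117 mm over their backs; the gripper's body (75 mm by 190 mm) begins 51 mm behind the grasp point.
Start: joints at [-1.293, 0.332, -0.065, 1.46, 0.022, 1.35, -0.088], TCP at [0.185, 0.597, 0.223] pointing down, gripper open.
Joint ranges: [-2.6, 2.6], [-0.5, 2.12], [-1.47, 1.34], [0.16, 2.42], [-1.27, 4.41], [0.06, 2.06], [-2.6, 2.6]. Speed limits (rad/s): [2.22, 2.22, 2.79, 2.79, 3.14, 3.14, 3.14].

## Interface

Orientations are given as a unit quaternion [x, y, z, w].
In Python, from bench import sensors, eyes, order gives the robot as it stands.
- The arm moves only by the tool arm_command, never from a script. Its argument "steps" is a list of rows, each an object with "rot": the turn, a rotation vector about the world's x, y, z in degrees, a list of three; "slide": the shift along the world's x, y, z in m, a list of three; "grip": the opening, from 0 (shut) to 1 (fully open). A call has exactly 8 rows; each row shifts and turns the commanded pose from where the row before left it; what a row does not reach is not made up. A row lasts 1/8 s, in which the tool goes at most 62.5 mm and 10.7 degrees, less where a joint would pass 70% of its speed; a pose out of reach is approached as far as the arm can. A call with a gripper value outside its range is refused whole. The fingers move at their own pace and stop on an object; "newtons" is the grip in N (left out, the last holds). Time passes only in rows, so rows that do not move let the fingers close, or fill a call up. It gives the time, the measured TCP pose, the force, the opening and the grip force at its end, in the units of the state.
- sensors.read_state(): the state, without advancing time (a new reading comes with each control period).
- eyes.camera(name): name is "side" or "top" or "wrist"; returns a dict with "pixels" (420x560x3 uint8, red, green, blue), "intrinsics" (3x3 intrinsics, pixels), "pose" (4x4, takes a point from camera to world coordinates). Camera axes: x right, y down, z forward; pixel columns grow to the right and rows downward; lengths in m; the calibration is good to about 2 mm. The wrist camera is an equidistant fisheye: a pixel r from the principal point sees the ray r / f radians off the axis. A picture is of the moment at which its call begins. There is no depth.
- order.close_job(): hands the job in; it is judged then, once.
Trained networks look in a picture, given as the dict that the camera call returned (one of the last four; its "shot" number tells which), for a name from the list of things; names that differ only in an ending like _2 or _b are one class to them, and where a whole thing is asked for, a point or a joint stands for the part that bears it (a point fixed in the world has none). Each returns a list of dicts, best first, with "conf" (0 to 1); they miss things now and then, are a little off and sometimes report something else, mostly with a low value. They report only what shows in the picture. A call takes as long as a camera call. They do not tell look-alikes from the thing itself.
- eyes.look_for(name, picture): "bbox" ([left, top, right, bottom] in pixels, round what is visible of it).
The state is a dict: "time": time; "joint_positions": joint angles; "joint_vel": joint speeds; "joint_torque": joint torques, N m; "ee_pos": TCP position; "eef_rot": TCP orientation; "ft_force": force on the tool from outside, world axes, zero at the start; "torque": the same for the moment, N m; "width": finger opening in m; "grip_force": force on a finger pad.
Only numpy, scipy, OpenCV 4.12 (cv2) and the standard library are available. Lean on these libraries where they do the work, as an engineer would, in place of code of your own. Each camera call takes 0.05 s, during which the arm holds its last target. There are 200 camera calls.

## Working session

There is one attempt and no reset: what is moved stays moved. The work goes in short steps, Python scripts to look and compute and a tool call to move; the robot and the scene stay as the last step left them, time stands still between calls to the robot, and variables do not carry over. Pictures are saved under pics/ and viewed, at most 10 in all, crops included, and the job is handed in when it is done.

Besides the shell and the picture viewer there is one more tool, called after "Emit:" by a JSON object that holds its "api" and its "payload", one argument or row to a line. arm_command: Moves the arm, as the interface text tells. Its arguments: {"type":"object","properties":{"steps":{"type":"array","items":{"type":"object","properties":{"rot":{"type":"array","items":{"type":"number"}},"slide":{"type":"array","items":{"type":"number"}},"grip":{"type":"number"}}}},"newtons":{"type":"number"}},"required":["steps"]}

```bash
mkdir -p pics; ls
cat > h.py <<'E'
import numpy as np,cv2
from bench import sensors,eyes,order
def save(n,p): cv2.imwrite('pics/'+n+'.png',np.ascontiguousarray(p['pixels'][:,:,::-1]))
def ray(p,u,v):
    K=np.array(p['intrinsics']);T=np.array(p['pose']);d=np.linalg.inv(K)@[u,v,1];return T[:3,3],T[:3,:3]@d
def onz(p,u,v,z):
    o,d=ray(p,u,v);return o+d*(z-o[2])/d[2]
def proj(p,X):
    K=np.array(p['intrinsics']);T=np.array(p['pose']);c=(np.atleast_2d(X)-T[:3,3])@T[:3,:3];q=c@K.T;return q[:,:2]/q[:,2:]
E
python3 - <<'E'
from h import *
np.set_printoptions(precision=3,suppress=True)
a=eyes.camera('top');b=eyes.camera('side')
im=np.hstack([a['pixels'],b['pixels']]);save('top',a);save('side',b)
for p in (a,b):
  print(p['pose'][:3],p['intrinsics'])
  for n in ['tray','tray_grip','board','pan','bread0','bread2','cake','jar','ketchup','mustard']:
    print(n,[(np.round(r['bbox']).astype(int).tolist(),round(r['conf'],2)) for r in eyes.look_for(n,p)][:4])
print(sensors.read_state())
E
```

```text
pics
[[-0.025 -0.998  0.05   0.411]
 [-1.     0.024 -0.01   0.01 ]
 [ 0.009 -0.051 -0.999  1.651]] [[505.555   0.    281.075]
 [  0.    505.555 214.095]
 [  0.      0.      1.   ]]
tray [([305, 190, 362, 270], 0.77)]
tray_grip [([308, 193, 365, 268], 0.55)]
board [([304, 193, 373, 279], 0.67)]
pan [([173, 177, 260, 280], 0.59)]
bread0 [([389, 189, 410, 205], 0.87), ([320, 209, 335, 227], 0.81), ([335, 227, 358, 248], 0.81), ([310, 239, 332, 256], 0.76)]
bread2 [([389, 189, 410, 205], 0.87), ([320, 209, 335, 227], 0.81), ([335, 227, 358, 248], 0.81), ([310, 239, 332, 256], 0.76)]
cake [([69, 164, 143, 235], 0.81), ([306, 192, 366, 270], 0.22)]
jar [([424, 169, 463, 199], 0.65)]
ketchup [([253, 117, 270, 137], 0.72)]
mustard [([282, 115, 305, 140], 0.93)]
[[-0.9   -0.323  0.294 -0.001]
 [-0.436  0.673 -0.597  1.027]
 [-0.005 -0.665 -0.747  1.37 ]] [[474.539   0.    278.985]
 [  0.    474.539 211.212]
 [  0.      0.      1.   ]]
tray [([284, 167, 347, 224], 0.76)]
tray_grip [([287, 168, 349, 223], 0.77)]
board [([273, 174, 325, 223], 0.96)]
pan [([208, 220, 306, 300], 0.66), ([148, 303,
[... 276 characters left out ...]
ake [([148, 304, 222, 381], 0.77), ([284, 166, 348, 224], 0.46), ([313, 198, 328, 217], 0.46)]
jar [([304, 111, 330, 148], 0.84)]
ketchup [([200, 176, 218, 219], 0.76)]
mustard [([216, 162, 231, 201], 0.77)]
{'time': 1.1, 'joint_positions': array([-1.293,  0.332, -0.065,  1.46 ,  0.022,  1.35 , -0.088]), 'joint_vel': array([ 0.001,  0.001,  0.001, -0.001, -0.   , -0.001, -0.001]), 'joint_torque': array([  0.   , -62.305,   0.025, -39.015,  -0.061,   0.032,   0.   ]), 'ee_pos': array([0.185, 0.597, 0.223]), 'eef_rot': array([ 0.15 ,  0.989,  0.   , -0.   ]), 'ft_force': array([-0.415,  0.52 , -0.716]), 'torque': array([-0.007,  0.036,  0.043]), 'grip_force': 0.0, 'width': 0.08697098938177783}
```

Run:
```python
import cv2
t=cv2.imread('pics/top.png');cv2.imwrite('pics/topc.png',cv2.resize(t[100:300,160:426],None,fx=3,fy=3,interpolation=2))
t=cv2.imread('pics/side.png');cv2.imwrite('pics/sidec.png',cv2.resize(t[90:310,140:400],None,fx=2.7,fy=2.7,interpolation=2))
```

```text
(no output)
```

View pics/topc.png

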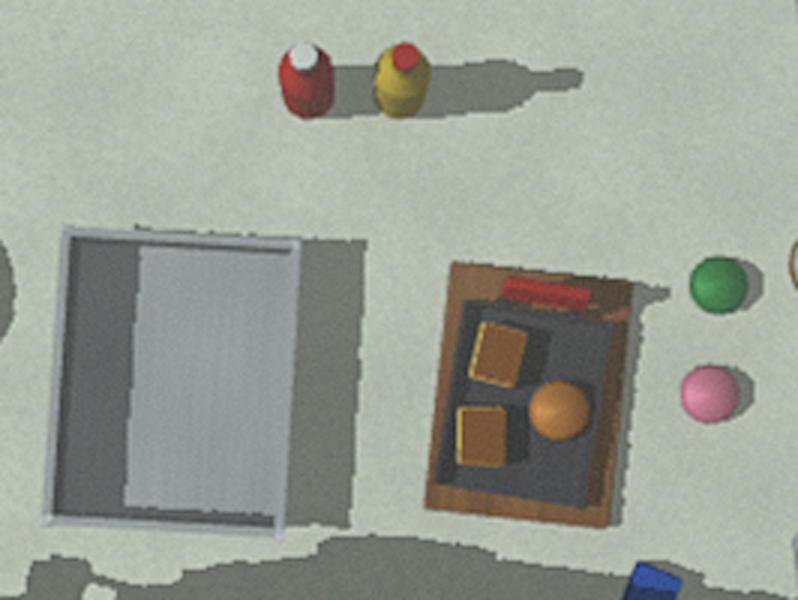

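View pics/sidec.png

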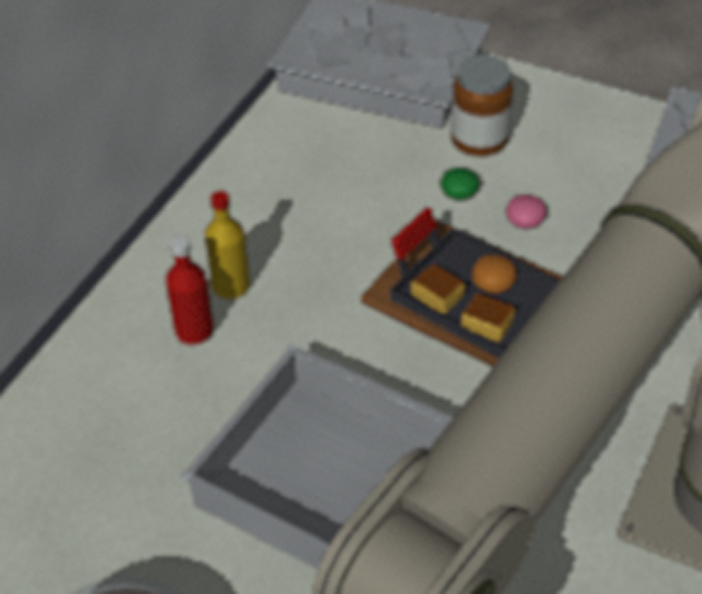

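Run:
```python
from h import *
np.set_printoptions(precision=4,suppress=True)
a=eyes.camera('top')
def P(c,r,z): return onz(a,160+(c-1)/3,100+(r-1)/3,z)
def q(name,pts,z):
    X=np.array([P(c,r,z) for c,r in pts]);m=X.mean(0)
    ex=(X[0]+X[1]-X[2]-X[3])/2; ey=(X[0]+X[3]-X[1]-X[2])/2
    print(name,m,'Lx',np.linalg.norm(ex),np.degrees(np.arctan2(ex[1],ex[0])),'Ly',np.linalg.norm(ey),np.degrees(np.arctan2(-ey[0],ey[1])))
# order: far-left, far-right, near-right, near-left
q('pan',[(65,227),(301,240),(281,539),(44,525)],.065)
q('board',[(452,262),(633,282),(608,528),(426,509)],.018)
im=a['pixels'].astype(int)
red=(im[:,:,0]>110)&(im[:,:,1]<60)&(im[:,:,2]<60)
red[:, :310]=0; red[:180]=0; red[230:]=0
ys,xs=np.where(red);r=cv2.minAreaRect(np.stack([xs,ys],1).astype(np.float32))
bp=cv2.boxPoints(r)
print(r,[onz(a,*p,.078) for p in bp], onz(a,*r[0],.07))
# tray dark floor corner fit
g=(im.max(2)<75)&(im.max(2)-im.min(2)<22)
g[:, :300]=0;g[:,372:]=0;g[:185]=0;g[280:]=0
ys,xs=np.where(g);r=cv2.minAreaRect(np.stack([xs,ys],1).astype(np.float32));print(r,len(xs)); print([onz(a,*p,.03) for p in cv2.boxPoints(r)],onz(a,*r[0],.03))
c=a['pixels'][175:290,295:380,::-1]
cv2.imwrite('pics/trayc.png',cv2.resize(np.ascontiguousarray(c),None,fx=5,fy=5,interpolation=2))
```

```text
pan [0.455  0.1943 0.065 ] Lx 0.3123893800755239 -4.966395365775458 Ly 0.24724599360756438 -4.660955299256621
board [ 0.4333 -0.184   0.018 ] Lx 0.26702090629814074 -7.633665651738921 Ly 0.19673860873582089 -7.525543402617004
((341.47296142578125, 197.1621551513672), (27.290233612060547, 6.082762718200684), 9.462321281433105) [array([ 0.5371, -0.1526,  0.078 ]), array([ 0.5558, -0.1563,  0.078 ]), array([ 0.5398, -0.2401,  0.078 ]), array([ 0.5211, -0.2363,  0.078 ])] [ 0.5391 -0.1974  0.07  ]
((337.66217041015625, 227.5270233154297), (55.07366180419922, 74.8015365600586), 9.462322235107422) 751
[array([ 0.3441, -0.0777,  0.03  ]), array([ 0.5799, -0.1237,  0.03  ]), array([ 0.5465, -0.2979,  0.03  ]), array([ 0.3109, -0.2506,  0.03  ])] [ 0.4449 -0.1874  0.03  ]
```

View pics/trayc.png

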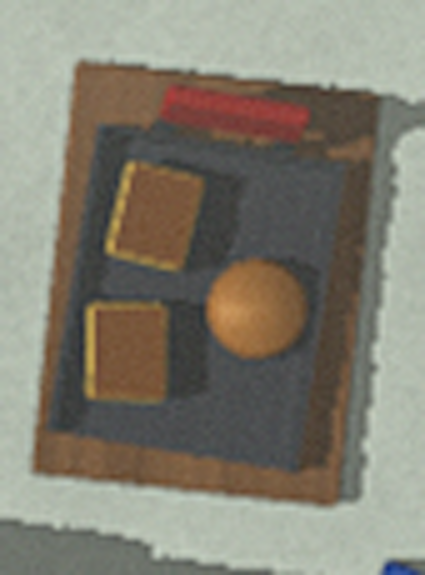

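In the top crop the candidates are:
- **Tray:** dark tray at top-image pixel (337,227), red handle at (341,197).
- **Bread on the tray:** cornbreads at (326,218) and (320,245), brown roll at (346,237).
- **Look-alikes off the tray:** green (400,195), pink (396,231) and blue (378,294). These stay where they are.
- **Pan:** the large open one at (217,228).

The close crop confirms that the tray with the red handle is the one I want.

Emit:
{"api": "arm_command", "payload": {
  "steps": [
    {"rot": [0, 0, -5], "slide": [0.033, -0.043, 0.015], "grip": 0.6},
    {"rot": [0, 0, -5], "slide": [0.033, -0.043, 0.015], "grip": 0.6},
    {"rot": [0, 0, -5], "slide": [0.033, -0.043, 0.015], "grip": 0.6},
    {"rot": [0, 0, -5], "slide": [0.033, -0.043, 0.015], "grip": 0.6},
    {"rot": [0, 0, -5], "slide": [0.033, -0.043, 0.015], "grip": 0.6},
    {"rot": [0, 0, -5], "slide": [0.033, -0.043, 0.015], "grip": 0.6},
    {"rot": [0, 0, -5], "slide": [0.033, -0.043, 0.01], "grip": 0.6},
    {"rot": [0, 0, -5], "slide": [0.033, -0.043, 0.01], "grip": 0.6}
  ],
  "newtons": 20
}}

```text
time: 2.15
ee_pos: [0.45, 0.2514, 0.3333]
eef_rot: [0.48, 0.877, 0.0, 0.0]
ft_force: [-0.1, 0.9, -0.2]
width: 0.0524
grip_force: 0.0
```

Emit:
{"api": "arm_command", "payload": {
  "steps": [
    {"rot": [0, 0, -5.4], "slide": [0.006, -0.055, 0], "grip": 0.6},
    {"rot": [0, 0, -5.4], "slide": [0.006, -0.055, 0], "grip": 0.6},
    {"rot": [0, 0, -5.4], "slide": [0.006, -0.055, 0], "grip": 0.6},
    {"rot": [0, 0, -5.4], "slide": [0.006, -0.055, 0], "grip": 0.6},
    {"rot": [0, 0, -5.4], "slide": [0.006, -0.055, 0], "grip": 0.6},
    {"rot": [0, 0, -5.4], "slide": [0.006, -0.055, 0], "grip": 0.6},
    {"rot": [0, 0, -5.4], "slide": [0.006, -0.055, 0], "grip": 0.6},
    {"rot": [0, 0, -5.4], "slide": [0.006, -0.055, 0], "grip": 0.6}
  ]
}}

```text
time: 3.15
ee_pos: [0.4971, -0.1888, 0.333]
eef_rot: [0.769, 0.639, 0.001, 0.0]
ft_force: [1.4, -0.2, -0.1]
width: 0.052
grip_force: 0.0
```

Run:
```python
from h import *
np.set_printoptions(precision=4,suppress=True)
s=sensors.read_state();print(s['ee_pos'],s['eef_rot'],s['joint_positions'],s['ft_force'])
w=eyes.camera('wrist');save('w1',w);print(w['pose'],w['intrinsics'])
for n in ['tray','tray_grip']:print(n,eyes.look_for(n,w)[:2])
```

```text
[ 0.4971 -0.1888  0.333 ] [0.7693 0.6389 0.0006 0.0003] [-0.4263  0.0819  0.7621  1.556  -0.0573  1.5253  0.1519] [ 1.4459 -0.2075 -0.0682]
[[ 0.9831 -0.1752 -0.0527  0.5104]
 [-0.1829 -0.9411 -0.2845 -0.1104]
 [ 0.0002  0.2893 -0.9572  0.4942]
 [ 0.      0.      0.      1.    ]] [[325.1923   0.     283.0757]
 [  0.     325.1923 209.6837]
 [  0.       0.       1.    ]]
tray [{'bbox': [165.3, 115.2, 324.9, 225.0], 'conf': 0.95}, {'bbox': [326.3, 320.5, 355.1, 340.9], 'conf': 0.16}]
tray_grip [{'bbox': [163.6, 114.8, 328.7, 225.5], 'conf': 0.63}]
```

View pics/w1.png

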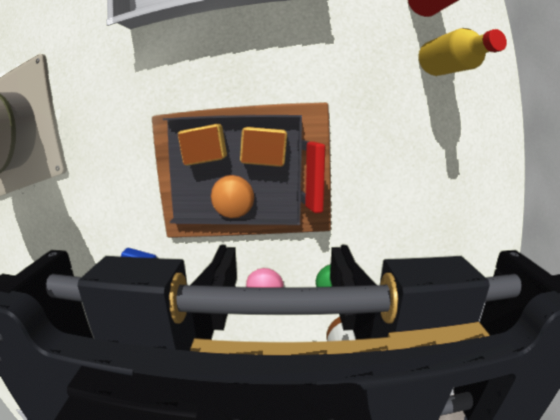

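The wrist view shows the tray with its red handle at (315,177), which runs vertically in the image. Three breads sit on the tray at (202,145), (263,147) and (232,196). The green and pink balls are off the board behind the fingers.

```bash
cat >> h.py <<'E'
def wproj(p,X):
    K=np.array(p['intrinsics']);T=np.array(p['pose']);c=(np.atleast_2d(X)-T[:3,3])@T[:3,:3]
    r=np.hypot(c[:,0],c[:,1]);th=np.arctan2(r,c[:,2]);return np.stack([K[0,2]+K[0,0]*th*c[:,0]/r,K[1,2]+K[1,1]*th*c[:,1]/r],1)
def won(p,u,v,z):
    K=np.array(p['intrinsics']);T=np.array(p['pose']);a=(u-K[0,2])/K[0,0];b=(v-K[1,2])/K[1,1];t=np.hypot(a,b)
    d=T[:3,:3]@[np.sin(t)*a/t,np.sin(t)*b/t,np.cos(t)];o=T[:3,3];return o+d*(z-o[2])/d[2]
def tw(q,X,z0=.018):
    c,s=np.cos(q[2]),np.sin(q[2]);X=np.atleast_2d(X);return np.stack([q[0]+c*X[:,0]-s*X[:,1],q[1]+s*X[:,0]+c*X[:,1],X[:,2]+z0],1)
E
python3 - <<'E'
from h import *
from scipy.optimize import least_squares
np.set_printoptions(precision=4,suppress=True)
w=eyes.camera('wrist');a=eyes.camera('top')
def blob(p,box,lo):
    im=p['pixels'].astype(int);m=((im[:,:,0]>lo)&(im[:,:,0]>2.6*im[:,:,1])&(im[:,:,0]>2.6*im[:,:,2])).astype(np.uint8)
    k=np.zeros_like(m);k[box[1]:box[3],box[0]:box[2]]=1;m*=k
    c=max(cv2.findContours(m,0,1)[0],key=cv2.contourArea)
    return cv2.minAreaRect(c),cv2.convexHull(c)[:,0].astype(float)
rw,hw=blob(w,(290,120,340,230),90);ra,ha=blob(a,(305,180,380,215),80)
print(rw,ra)
u=np.array([np.sin(.3),0,np.cos(.3)]);v=np.array([np.cos(.3),0,-np.sin(.3)])
S=np.array([[.116,0,.062]+i*.018*u+j*.007*v+[0,k*.045,0] for i in(-1,1) for j in(-1,1) for k in(-1,1)])
# signed support-function match: hull extents in 16 directions
D=np.array([[np.cos(t),np.sin(t)] for t in np.arange(16)*np.pi/8])
def res(q):
    W=tw(q,S);return np.r_[((wproj(w,W)@D.T).max(0)-(hw@D.T).max(0)-.5)*1.0,0.5*((proj(a,W)@D.T).max(0)-(ha@D.T).max(0)-.3)]
r=least_squares(res,[.43,-.18,-.19],loss='soft_l1');print('tray',r.x,np.degrees(r.x[2]),'cost',r.cost,'\n',res(r.x))
q=r.x;print('grip',tw(q,[.116,0,.062]))
B=[(328,103),(331,231),(170,238),(153,117)];X=np.array([won(w,*p,.018) for p in B])
m=X.mean(0);ex=X[0]+X[1]-X[2]-X[3];print('board',m,X,np.degrees(np.arctan2(ex[1],ex[0])),np.linalg.norm(ex)/2)
print('wall corners pred', wproj(w,tw(q,[[.1,.08,.022],[.1,-.08,.022],[-.1,-.08,.022],[-.1,.08,.022]])))
for n,z in (('ketchup',0),('mustard',0)):
    b=eyes.look_for(n,a)[0]['bbox'];print(n,[onz(a,(b[0]+b[2])/2,b[3],0),onz(a,(b[0]+b[2])/2,b[1],.18)])
im=w['pixels'].copy()
for P,c in((tw(q,[[.1,.08,.022],[.1,-.08,.022],[-.1,-.08,.022],[-.1,.08,.022]]),(0,255,0)),(tw(q,S),(255,255,0))):
    for x in wproj(w,P): cv2.circle(im,tuple(np.round(x*1).astype(int)),1,c,-1)
cv2.imwrite('pics/w1o.png',cv2.resize(np.ascontiguousarray(im[90:250,140:350,::-1]),None,fx=3.5,fy=3.5,interpolation=2))
E
```

```text
((315.3462219238281, 175.49703979492188), (17.977441787719727, 70.96764373779297), 1.1017061471939087) ((329.0, 193.0), (0.0, 0.0), 0.0)
tray [ 0.4212 -0.1764 -0.1731] -9.919060436812813 cost 96.48309189841953 
 [ 1.1131  1.7908  2.1723  1.4473  0.8226  1.274   1.1947  1.1971  0.9413
  2.8117  3.1779  2.2845  0.5295  1.2625  1.9314  1.6888 13.9344 14.0468
 12.8952  9.9759  5.515   3.6409  3.3097  2.4518  1.1978  0.3915  0.5416
  0.5863  0.519   3.8626  8.7551 12.2919]
grip [[ 0.5355 -0.1964  0.08  ]]
board [ 0.4336 -0.1872  0.018 ] [[ 0.5768 -0.1074  0.018 ]
 [ 0.5505 -0.3023  0.018 ]
 [ 0.2912 -0.267   0.018 ]
 [ 0.3159 -0.0721  0.018 ]] -7.735172478469296 0.26252920832853505
wall corners pred [[300.3434 112.8413]
 [300.6899 223.0684]
 [170.3804 224.2644]
 [160.9919 119.2326]]
ketchup [array([0.7513, 0.0464, 0.    ]), array([0.7824, 0.0409, 0.18  ])]
mustard [array([ 0.7347, -0.055 ,  0.    ]), array([ 0.7664, -0.0497,  0.18  ])]
```

View pics/w1o.png

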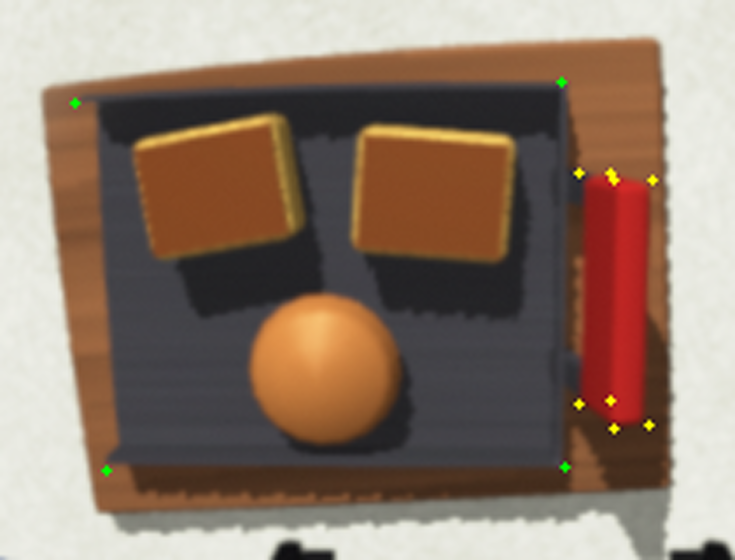

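Run:
```python
from h import *
from scipy.optimize import least_squares
np.set_printoptions(precision=4,suppress=True)
w=eyes.camera('wrist');a=eyes.camera('top')
def blob(im,box,lo):
    im=im.astype(int);m=((im[:,:,0]>lo)&(im[:,:,0]>2.*im[:,:,1])&(im[:,:,0]>2.*im[:,:,2])).astype(np.uint8)
    k=np.zeros_like(m);k[box[1]:box[3],box[0]:box[2]]=1;m*=k
    c=max(cv2.findContours(m,0,1)[0],key=cv2.contourArea);return cv2.convexHull(c)[:,0].astype(float)
hw=blob(w['pixels'],(290,120,340,230),90);ha=blob(cv2.imread('pics/top.png')[:,:,::-1],(320,187,370,206),85)
u=np.array([np.sin(.3),0,np.cos(.3)]);v=np.array([np.cos(.3),0,-np.sin(.3)])
S=np.array([[.116,0,.062]+i*.018*u+j*.007*v+[0,k*.045,0] for i in(-1,1) for j in(-1,1) for k in(-1,1)])
D=np.array([[np.cos(t),np.sin(t)] for t in np.arange(16)*np.pi/8])
C=np.array([[.1,.08,.022],[.1,-.08,.022],[-.1,-.08,.022],[-.1,.08,.022]]);c=np.array([[300.6,115.1],[302,222.9],[170.9,221.4],[168.6,119.4]])
def rh(q):return ((wproj(w,tw(q,S))@D.T).max(0)-(hw@D.T).max(0)-.5)
def ra(q):return ((proj(a,tw(q,S))@D.T).max(0)-(ha@D.T).max(0)-.3)
def rc(q):return (wproj(w,tw(q,C))-c).ravel()
for f in (rh,ra,rc,lambda q:np.r_[rh(q),ra(q),rc(q)]):
    r=least_squares(f,[.43,-.18,-.19]);q=r.x;print('tray',q,np.degrees(q[2]),'grip',tw(q,[.116,0,.062])[0],'rms',np.sqrt(np.mean(r.fun**2)))
print(rc(q))
```

```text
tray [ 0.4216 -0.1753 -0.1835] -10.514989570039758 grip [ 0.5357 -0.1964  0.08  ] rms 1.2659606349107098
tray [ 0.4246 -0.1718 -0.2003] -11.475898084332833 grip [ 0.5383 -0.1948  0.08  ] rms 1.6071220518043867
tray [ 0.4256 -0.1725 -0.1839] -10.535337187041337 grip [ 0.5396 -0.1937  0.08  ] rms 2.250199581958999
tray [ 0.423  -0.1736 -0.193 ] -11.057857323292597 grip [ 0.5368 -0.1958  0.08  ] rms 1.8356300307075244
[ 2.2283  0.8622 -2.0941  2.9807 -1.3207  2.0657 -5.4493 -1.266 ]
```

Emit:
{"api": "arm_command", "payload": {
  "steps": [
    {"rot": [0.8, 4.22, 0], "slide": [0.0107, -0.0018, -0.029], "grip": 0.6},
    {"rot": [0.8, 4.22, 0], "slide": [0.0107, -0.0018, -0.029], "grip": 0.6},
    {"rot": [0.8, 4.22, 0], "slide": [0.0107, -0.0018, -0.029], "grip": 0.6},
    {"rot": [0.8, 4.22, 0], "slide": [0.0107, -0.0018, -0.029], "grip": 0.6},
    {"rot": [0, 0, 0], "slide": [0.0107, -0.0018, -0.029], "grip": 0.6},
    {"rot": [0, 0, 0], "slide": [0.0107, -0.0018, -0.029], "grip": 0.6},
    {"rot": [0, 0, 0], "slide": [0, 0, 0], "grip": 0.6},
    {"rot": [0, 0, 0], "slide": [0, 0, 0], "grip": 0.6}
  ]
}}

```text
time: 4.6
ee_pos: [0.5615, -0.1977, 0.1598]
eef_rot: [0.76, 0.633, -0.095, -0.115]
ft_force: [-0.3, 0.6, 0.5]
width: 0.0523
grip_force: 0.0
```

Run:
```python
from h import *
np.set_printoptions(precision=4,suppress=True)
from scipy.spatial.transform import Rotation as R
s=sensors.read_state();print(s['ee_pos'],R.from_quat(s['eef_rot']).as_matrix(),s['joint_positions'])
w=eyes.camera('wrist');im=w['pixels'].copy()
z=R.from_quat(s['eef_rot']).as_matrix()[:,2]
for k,c in((0,(255,255,255)),(.05,(0,255,0)),(.1,(0,255,255))):
    x=wproj(w,s['ee_pos']+k*z)[0];print(k,x);cv2.circle(im,tuple(np.round(x).astype(int)),2,c,-1)
cv2.imwrite('pics/w2.png',np.ascontiguousarray(im[:,:,::-1]))
```

```text
[ 0.5615 -0.1977  0.1598] [[ 0.1808  0.94   -0.2892]
 [ 0.9835 -0.1723  0.0547]
 [ 0.0015 -0.2943 -0.9557]] [-0.2188  0.6277  0.7178  1.3722 -0.318   1.5768  0.3214]
0 [284.745  263.3339]
0.05 [284.468  231.3063]
0.1 [284.2816 210.2484]
```

View pics/w2.png

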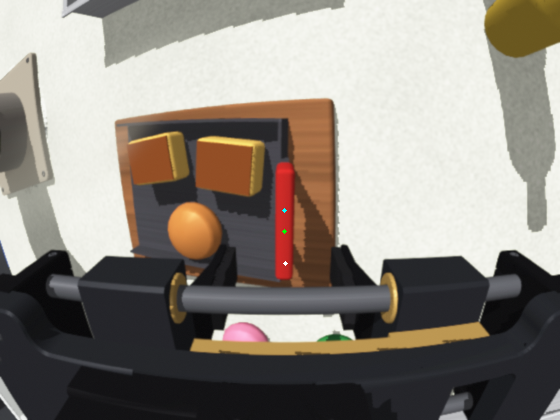

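The handle is edge-on and straddled by the approach axis: bar x ≈ 285, rows 165–278, with the projected axis dots on it. Advancing to grasp.

Emit:
{"api": "arm_command", "payload": {
  "steps": [
    {"rot": [0, 0, 0], "slide": [-0.005, 0.001, -0.0163], "grip": 0.6},
    {"rot": [0, 0, 0], "slide": [-0.005, 0.001, -0.0163], "grip": 0.6},
    {"rot": [0, 0, 0], "slide": [-0.005, 0.001, -0.0163], "grip": 0.6},
    {"rot": [0, 0, 0], "slide": [-0.005, 0.001, -0.0163], "grip": 0.6},
    {"rot": [0, 0, 0], "slide": [-0.005, 0.001, -0.0163], "grip": 0.6},
    {"rot": [0, 0, 0], "slide": [-0.005, 0.001, -0.0163], "grip": 0.6},
    {"rot": [0, 0, 0], "slide": [0, 0, 0], "grip": 0.6},
    {"rot": [0, 0, 0], "slide": [0, 0, 0], "grip": 0.15}
  ],
  "newtons": 15
}}

```text
time: 5.65
ee_pos: [0.5317, -0.192, 0.0612]
eef_rot: [0.76, 0.633, -0.095, -0.115]
ft_force: [-0.2, -0.1, -0.2]
width: 0.0476
grip_force: 0.0
```

Emit:
{"api": "arm_command", "payload": {
  "steps": [
    {"rot": [0, 0, 0], "slide": [0, 0, 0], "grip": 0},
    {"rot": [0, 0, 0], "slide": [0, 0, 0], "grip": 0},
    {"rot": [0, 0, 0], "slide": [0, 0, 0], "grip": 0},
    {"rot": [0, 0, 0], "slide": [0, 0, 0], "grip": 0},
    {"rot": [0, 0, 0], "slide": [0, 0, 0], "grip": 0},
    {"rot": [0, 0, 0], "slide": [0, 0, 0], "grip": 0},
    {"rot": [0, 0, 0], "slide": [0, 0, 0], "grip": 0},
    {"rot": [0, 0, 0], "slide": [0, 0, 0], "grip": 0}
  ],
  "newtons": 55
}}

```text
time: 6.65
ee_pos: [0.5315, -0.1918, 0.0608]
eef_rot: [0.76, 0.633, -0.095, -0.115]
ft_force: [2.1, 0.6, 0.8]
width: 0.0138
grip_force: 55.0
```

Emit:
{"api": "arm_command", "payload": {
  "steps": [
    {"rot": [0, 0, 0], "slide": [0, 0, 0.003], "grip": 0},
    {"rot": [0, 0, 0], "slide": [0, 0, 0.006], "grip": 0},
    {"rot": [0, 0, 0], "slide": [0, 0, 0.01], "grip": 0},
    {"rot": [0, 0, 0], "slide": [0, 0, 0.015], "grip": 0},
    {"rot": [0, 0, 0], "slide": [0, 0, 0.015], "grip": 0},
    {"rot": [0, 0, 0], "slide": [0, 0, 0.01], "grip": 0},
    {"rot": [0, 0, 0], "slide": [0, 0, 0.005], "grip": 0},
    {"rot": [0, 0, 0], "slide": [0, 0, 0], "grip": 0}
  ],
  "newtons": 60
}}

```text
time: 7.65
ee_pos: [0.5314, -0.1918, 0.125]
eef_rot: [0.76, 0.633, -0.095, -0.115]
ft_force: [0.1, 0.2, -4.1]
width: 0.0131
grip_force: 60.0
```

Run:
```python
from h import *
np.set_printoptions(precision=4,suppress=True)
s=sensors.read_state();print(s['ee_pos'],s['ft_force'],s['torque'],s['width'])
w=eyes.camera('wrist');b=eyes.camera('side')
im=np.hstack([w['pixels'][80:320,100:380],b['pixels'][100:340,180:460]]);cv2.imwrite('pics/w3.png',cv2.resize(np.ascontiguousarray(im[:,:,::-1]),None,fx=1.42,fy=1.42))
```

```text
[ 0.5314 -0.1918  0.125 ] [ 0.0804  0.1914 -4.125 ] [-0.3588 -0.9039 -0.0086] 0.013106667573225872
```

View pics/w3.png

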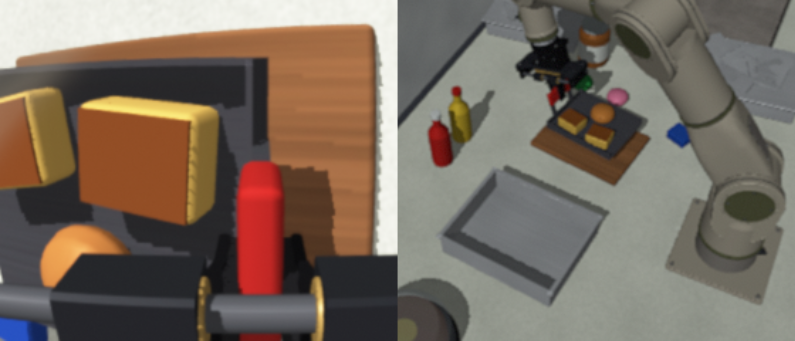

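Emit:
{"api": "arm_command", "payload": {
  "steps": [
    {"rot": [0, 0, 0], "slide": [0, 0.01, 0.008], "grip": 0},
    {"rot": [0, 0, 0], "slide": [0, 0.02, 0.012], "grip": 0},
    {"rot": [0, 0, 0], "slide": [0, 0.03, 0.012], "grip": 0},
    {"rot": [0, 0, 0], "slide": [0, 0.04, 0.008], "grip": 0},
    {"rot": [0, 0, 0], "slide": [0, 0.045, 0], "grip": 0},
    {"rot": [0, 0, 0], "slide": [0, 0.045, 0], "grip": 0},
    {"rot": [0, 0, 0], "slide": [0, 0.045, 0], "grip": 0},
    {"rot": [0, 0, 0], "slide": [0, 0.045, 0], "grip": 0}
  ]
}}

```text
time: 8.75
ee_pos: [0.5309, 0.0912, 0.1657]
eef_rot: [0.759, 0.633, -0.095, -0.115]
ft_force: [1.1, -0.6, -4.1]
width: 0.0138
grip_force: 60.0
```

Emit:
{"api": "arm_command", "payload": {
  "steps": [
    {"rot": [0, 0, 0], "slide": [0.008, 0.04, 0], "grip": 0},
    {"rot": [0, 0, 1], "slide": [0.018, 0.027, 0], "grip": 0},
    {"rot": [0, 0, 1], "slide": [0.027, 0.015, 0], "grip": 0},
    {"rot": [0, 0, 1], "slide": [0.032, 0.005, 0], "grip": 0},
    {"rot": [0, 0, 1], "slide": [0.028, 0, 0], "grip": 0},
    {"rot": [0, 0, 1], "slide": [0.018, 0, 0], "grip": 0},
    {"rot": [0, 0, 1], "slide": [0.009, 0, 0], "grip": 0},
    {"rot": [0, 0, 0], "slide": [0.003, 0, 0], "grip": 0}
  ]
}}

```text
time: 9.75
ee_pos: [0.6741, 0.1766, 0.1651]
eef_rot: [0.725, 0.672, -0.101, -0.11]
ft_force: [1.1, 0.4, -3.9]
width: 0.0139
grip_force: 60.0
```

Run:
```python
from h import *
np.set_printoptions(precision=4,suppress=True)
from scipy.spatial.transform import Rotation as R
s=sensors.read_state();M=R.from_quat(s['eef_rot']).as_matrix();print(s['ee_pos'],M,s['joint_positions'])
w=eyes.camera('side');a=eyes.camera('top')
im=np.hstack([w['pixels'][150:390,140:420],a['pixels'][110:350,120:400]]);cv2.imwrite('pics/w4.png',cv2.resize(np.ascontiguousarray(im[:,:,::-1]),None,fx=1.42,fy=1.42))
```

```text
[0.6741 0.1766 0.1651] [[ 0.0764  0.9526 -0.2945]
 [ 0.9971 -0.0726  0.0239]
 [ 0.0014 -0.2954 -0.9554]] [-0.5505  0.8217  0.5696  0.9949 -0.4573  1.7202 -0.152 ]
```

View pics/w4.png

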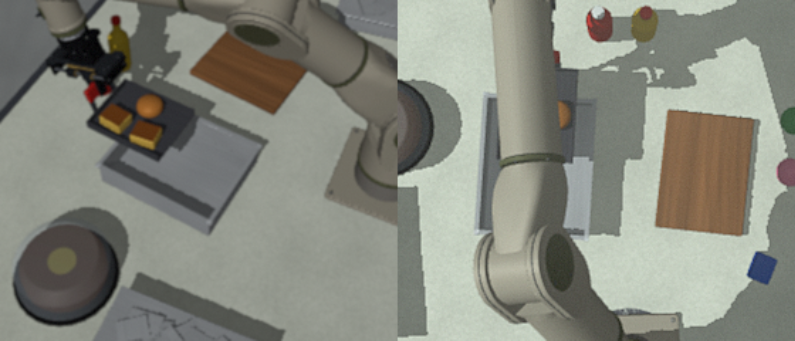

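All three breads are on the level tray, with its lip over the pan's middle in the side view. I'll tip about the lip while lowering it.

Emit:
{"api": "arm_command", "payload": {
  "steps": [
    {"rot": [-0.18, -2.5, 0], "slide": [-0.0026, 0.0002, 0.003], "grip": 0},
    {"rot": [-0.18, -2.5, 0], "slide": [-0.0026, 0.0002, 0.003], "grip": 0},
    {"rot": [-0.18, -2.5, 0], "slide": [-0.0026, 0.0002, 0.003], "grip": 0},
    {"rot": [-0.18, -2.5, 0], "slide": [-0.0026, 0.0002, 0.003], "grip": 0},
    {"rot": [-0.18, -2.5, 0], "slide": [-0.0041, 0.0003, 0.0008], "grip": 0},
    {"rot": [-0.18, -2.5, 0], "slide": [-0.0041, 0.0003, 0.0008], "grip": 0},
    {"rot": [-0.18, -2.5, 0], "slide": [-0.0041, 0.0003, 0.0008], "grip": 0},
    {"rot": [-0.18, -2.5, 0], "slide": [-0.0041, 0.0003, 0.0008], "grip": 0}
  ]
}}

```text
time: 10.85
ee_pos: [0.6464, 0.1777, 0.1804]
eef_rot: [0.733, 0.679, 0.019, 0.017]
ft_force: [-0.2, -0.1, -4.1]
width: 0.0133
grip_force: 60.0
```

Emit:
{"api": "arm_command", "payload": {
  "steps": [
    {"rot": [-0.09, -1.25, 0], "slide": [-0.0027, 0.0002, 0.0025], "grip": 0},
    {"rot": [-0.09, -1.25, 0], "slide": [-0.0027, 0.0002, 0.0025], "grip": 0},
    {"rot": [-0.09, -1.25, 0], "slide": [-0.0027, 0.0002, 0.0025], "grip": 0},
    {"rot": [-0.09, -1.25, 0], "slide": [-0.0027, 0.0002, 0.0025], "grip": 0},
    {"rot": [-0.09, -1.25, 0], "slide": [-0.0028, 0.0002, 0.0026], "grip": 0},
    {"rot": [-0.09, -1.25, 0], "slide": [-0.0028, 0.0002, 0.0026], "grip": 0},
    {"rot": [-0.09, -1.25, 0], "slide": [-0.0028, 0.0002, 0.0026], "grip": 0},
    {"rot": [-0.09, -1.25, 0], "slide": [-0.0028, 0.0002, 0.0026], "grip": 0}
  ]
}}

```text
time: 11.85
ee_pos: [0.6253, 0.1788, 0.2005]
eef_rot: [0.729, 0.675, 0.078, 0.081]
ft_force: [0.5, -0.3, -3.5]
width: 0.0131
grip_force: 60.0
```

Run:
```python
from h import *
np.set_printoptions(precision=4,suppress=True)
from scipy.spatial.transform import Rotation as R
s=sensors.read_state();M=R.from_quat(s['eef_rot']).as_matrix();print(s['ee_pos'],M,s['joint_positions'],s['ft_force'])
w=eyes.camera('side');a=eyes.camera('wrist')
im=np.hstack([w['pixels'][150:390,140:420],a['pixels'][100:340,100:380]]);cv2.imwrite('pics/w5.png',cv2.resize(np.ascontiguousarray(im[:,:,::-1]),None,fx=1.42,fy=1.42))
```

```text
[0.6253 0.1788 0.2005] [[ 0.076   0.9716  0.2242]
 [ 0.9971 -0.075  -0.0129]
 [ 0.0043  0.2246 -0.9744]] [-0.9947  0.2834  0.7118  1.6699 -0.116   1.0447 -0.3513] [ 0.5266 -0.3082 -3.5111]
```

View pics/w5.png

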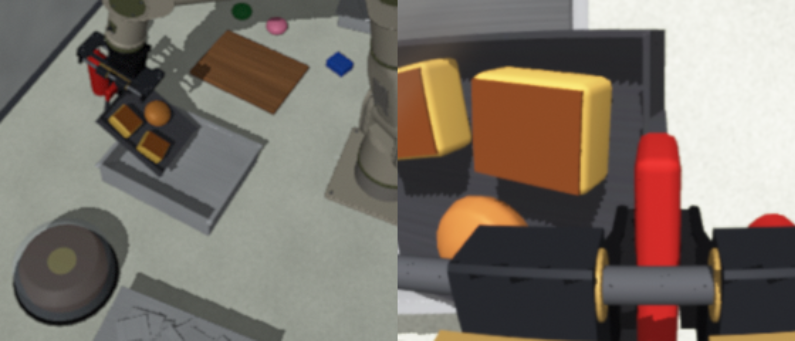

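At 30° tilt all three are still on the tray, so I'll continue slowly.

Emit:
{"api": "arm_command", "payload": {
  "steps": [
    {"rot": [-0.09, -1.25, 0], "slide": [-0.0033, 0.0002, 0.0033], "grip": 0},
    {"rot": [-0.09, -1.25, 0], "slide": [-0.0033, 0.0002, 0.0033], "grip": 0},
    {"rot": [-0.07, -1, 0], "slide": [-0.0027, 0.0002, 0.0026], "grip": 0},
    {"rot": [-0.07, -1, 0], "slide": [-0.0027, 0.0002, 0.0026], "grip": 0},
    {"rot": [0, 0, 0], "slide": [0, 0, 0], "grip": 0},
    {"rot": [0, 0, 0], "slide": [0, 0, 0], "grip": 0},
    {"rot": [0, 0, 0], "slide": [0, 0, 0], "grip": 0},
    {"rot": [0, 0, 0], "slide": [0, 0, 0], "grip": 0}
  ]
}}

```text
time: 12.95
ee_pos: [0.6137, 0.1794, 0.2121]
eef_rot: [0.725, 0.672, 0.104, 0.11]
ft_force: [-0.6, 0.1, -2.5]
width: 0.0137
grip_force: 60.0
```

Run:
```python
from h import *
s=sensors.read_state();print(s['ee_pos'],s['ft_force'],s['torque'])
w=eyes.camera('side');a=eyes.camera('wrist');save('s6',w);save('w6',a)
for p in(w,a):print([(np.round(r['bbox']).astype(int).tolist(),round(r['conf'],2)) for r in eyes.look_for('bread0',p)])
```

```text
[0.61370778 0.17941254 0.21212064] [-0.55973712  0.09575774 -2.53636542] [-0.01995026  0.45623887  0.00306773]
[([254, 268, 276, 284], 0.71), ([326, 164, 344, 174], 0.65), ([303, 155, 319, 164], 0.64), ([271, 272, 296, 292], 0.58), ([368, 185, 387, 205], 0.52)]
[([42, 149, 82, 202], 0.88), ([4, 220, 51, 270], 0.64), ([0, 158, 47, 213], 0.61)]
```

Run:
```python
from h import *
np.set_printoptions(precision=3,suppress=True)
w=eyes.camera('side');a=eyes.camera('wrist')
for b in [(254,268,276,284),(271,272,296,292)]+[r['bbox'] for r in eyes.look_for('bread2',w) if r['bbox'][1]>210]:print('side',onz(w,(b[0]+b[2])/2,(b[1]+b[3])/2,.02))
for b in [(42,149,82,202),(4,220,51,270),(0,158,47,213)]:print('wr',won(a,(b[0]+b[2])/2,(b[1]+b[3])/2,.02))
for p,n in((w,'side'),(a,'wr')):
  im=cv2.cvtColor(p['pixels'],cv2.COLOR_RGB2HSV);m=((im[:,:,0]>5)&(im[:,:,0]<32)&(im[:,:,1]>140)&(im[:,:,2]>80)).astype(np.uint8)
  k,l,st,c=cv2.connectedComponentsWithStats(m)
  for i in range(1,k):
    if st[i,4]>40: print(n,st[i],onz(p,*c[i],.02) if n=='side' else won(p,*c[i],.02))
# predicted tray lip in views
print('lip px',proj(w,[[.464,.192,.06],[.458,.112,.06],[.47,.272,.06]]),wproj(a,[[.464,.192,.06],[.458,.112,.06],[.47,.272,.06]]))
```

```text
side [0.444 0.233 0.02 ]
side [0.377 0.228 0.02 ]
side [0.443 0.232 0.02 ]
side [0.383 0.154 0.02 ]
side [0.368 0.233 0.02 ]
wr [0.428 0.225 0.02 ]
wr [0.359 0.155 0.02 ]
wr [0.376 0.223 0.02 ]
side [550   4  10  16  67] [-0.274 -2.227  0.02 ]
side [536  16  24  52 697] [-0.283 -1.794  0.02 ]
side [ 286  175   70   54 2165] [ 0.413 -0.169  0.02 ]
side [284 257  16  16 187] [0.384 0.151 0.02 ]
side [257 265  39  27 516] [0.407 0.225 0.02 ]
wr [  41  153   44   48 1688] [0.428 0.223 0.02 ]
wr [  0 162  43  50 361] [0.385 0.213 0.02 ]
wr [  11  219   49   50 1658] [0.368 0.158 0.02 ]
wr [240 275   8  19  78] [0.612 0.062 0.02 ]
wr [320 275   7  24 103] [0.718 0.032 0.02 ]
wr [240 307   8  19  83] [0.605 0.01  0.02 ]
wr [320 308   8  18  81] [ 0.717 -0.022  0.02 ]
wr [ 126  330  303   24 3733] [ 0.665 -0.055  0.02 ]
lip px [[264.994 258.158]
 [276.905 242.009]
 [252.384 275.255]] [[ 88.018 209.537]
 [103.074 283.526]
 [ 78.766 125.67 ]]
```

Emit:
{"api": "arm_command", "payload": {
  "steps": [
    {"rot": [0, 0, 0], "slide": [0.003, -0.0002, 0.003], "grip": 0},
    {"rot": [0, 0, 0], "slide": [0.005, -0.0004, 0.005], "grip": 0},
    {"rot": [0, 0, 0], "slide": [0.006, -0.0004, 0.006], "grip": 0},
    {"rot": [0, 0, 0], "slide": [0.007, -0.0005, 0.007], "grip": 0},
    {"rot": [0, 0, 0], "slide": [0.007, -0.0005, 0.007], "grip": 0},
    {"rot": [0, 0, 0], "slide": [0.007, -0.0005, 0.007], "grip": 0},
    {"rot": [0, 0, 0], "slide": [0.005, -0.0004, 0.007], "grip": 0},
    {"rot": [0, 0, 0], "slide": [0, 0, 0.005], "grip": 0}
  ]
}}

```text
time: 14.3
ee_pos: [0.6539, 0.1764, 0.2596]
eef_rot: [0.725, 0.672, 0.105, 0.11]
ft_force: [0.3, 0.8, -3.1]
width: 0.0138
grip_force: 60.0
```

Run:
```python
from h import *
np.set_printoptions(precision=3,suppress=True)
s=sensors.read_state();print(s['ee_pos'],s['ft_force'])
w=eyes.camera('side');a=eyes.camera('wrist');t=eyes.camera('top')
for p,n in((w,'side'),(t,'top')):
  for r in eyes.look_for('bread0',p)[:8]:
    b=r['bbox'];print(n,np.round(b),r['conf'],onz(p,(b[0]+b[2])/2,(b[1]+b[3])/2,.02))
im=np.hstack([w['pixels'][200:340,180:340],a['pixels'][90:300,0:240][:140*240//240,:160] if 0 else cv2.resize(a['pixels'][80:290,0:240],(160,140))])
cv2.imwrite('pics/w7.png',cv2.resize(np.ascontiguousarray(im[:,:,::-1]),None,fx=2.5,fy=2.5))
```

```text
[0.654 0.176 0.26 ] [ 0.289  0.82  -3.074]
side [282. 259. 301. 277.] 0.74 [0.377 0.164 0.02 ]
side [325. 164. 343. 176.] 0.74 [ 0.425 -0.357  0.02 ]
side [273. 276. 295. 295.] 0.67 [0.37  0.239 0.02 ]
side [254. 267. 275. 284.] 0.62 [0.447 0.232 0.02 ]
side [305. 156. 317. 162.] 0.61 [ 0.537 -0.377  0.02 ]
side [369. 184. 389. 202.] 0.6 [ 0.218 -0.311  0.02 ]
top [363. 286. 386. 308.] 0.86 [ 0.22  -0.301  0.02 ]
top [388. 190. 412. 206.] 0.52 [ 0.535 -0.395  0.02 ]
top [389. 222. 408. 242.] 0.51 [ 0.427 -0.385  0.02 ]
```

Emit:
{"api": "arm_command", "payload": {
  "steps": [
    {"rot": [0.32, 4.29, 0], "slide": [0, -0.01, 0.01], "grip": 0},
    {"rot": [0.32, 4.29, 0], "slide": [-0.005, -0.02, 0.01], "grip": 0},
    {"rot": [0.32, 4.29, 0], "slide": [-0.015, -0.035, 0], "grip": 0},
    {"rot": [0.32, 4.29, 0], "slide": [-0.02, -0.045, 0], "grip": 0},
    {"rot": [0.32, 4.29, 0], "slide": [-0.02, -0.05, 0], "grip": 0},
    {"rot": [0.32, 4.29, 0], "slide": [-0.02, -0.05, 0], "grip": 0},
    {"rot": [0.32, 4.29, 0], "slide": [-0.02, -0.05, 0], "grip": 0},
    {"rot": [0.32, 4.29, 0], "slide": [-0.011, -0.045, 0], "grip": 0}
  ]
}}

```text
time: 15.55
ee_pos: [0.5419, -0.13, 0.2796]
eef_rot: [0.726, 0.672, -0.099, -0.11]
ft_force: [1.1, -0.5, -2.8]
width: 0.0133
grip_force: 60.0
```

Emit:
{"api": "arm_command", "payload": {
  "steps": [
    {"rot": [0, 0, -0.8], "slide": [0, -0.035, 0], "grip": 0},
    {"rot": [0, 0, -0.8], "slide": [0, -0.025, -0.01], "grip": 0},
    {"rot": [0, 0, -0.8], "slide": [0, -0.01, -0.02], "grip": 0},
    {"rot": [0, 0, -0.8], "slide": [0, 0, -0.03], "grip": 0},
    {"rot": [0, 0, 0], "slide": [0, 0, -0.03], "grip": 0},
    {"rot": [0, 0, 0], "slide": [0, 0, -0.02], "grip": 0},
    {"rot": [0, 0, 0], "slide": [0, 0, -0.01], "grip": 0},
    {"rot": [0, 0, 0], "slide": [0, 0, 0], "grip": 0}
  ]
}}

```text
time: 16.55
ee_pos: [0.5426, -0.198, 0.159]
eef_rot: [0.744, 0.651, -0.096, -0.112]
ft_force: [-0.3, 0.0, -3.0]
width: 0.0135
grip_force: 60.0
```

Run:
```python
from h import *
np.set_printoptions(precision=4,suppress=True)
from scipy.spatial.transform import Rotation as R
s=sensors.read_state();M=R.from_quat(s['eef_rot']).as_matrix();print(s['ee_pos'],M,s['ft_force'],s['torque'])
print('yaw',np.degrees(np.arctan2(M[1,1],M[0,1])),'pitch',np.degrees(np.arcsin(M[2,1])),'roll',np.degrees(M[2,0]))
t=eyes.camera('top');w=eyes.camera('side');save('t8',t)
for r in eyes.look_for('bread0',t)[:8]:
    b=r['bbox'];print(np.round(b),onz(t,(b[0]+b[2])/2,(b[1]+b[3])/2,.02))
im=cv2.cvtColor(w['pixels'],cv2.COLOR_RGB2HSV);m=((im[:,:,0]>5)&(im[:,:,0]<32)&(im[:,:,1]>140)&(im[:,:,2]>80)).astype(np.uint8)
k,l,st,c=cv2.connectedComponentsWithStats(m)
print([(st[i].tolist(),onz(w,*c[i],.02)) for i in range(1,k) if st[i,4]>60 and c[i][1]>100])
print('pan',eyes.look_for('pan',t)[0])
```

```text
[ 0.5426 -0.198   0.159 ] [[ 0.1332  0.9478 -0.2898]
 [ 0.9911 -0.1264  0.042 ]
 [ 0.0031 -0.2928 -0.9562]] [-0.2984  0.021  -3.0019] [-0.207  -0.6635  0.0073]
yaw -7.598391944117736 pitch -17.027342968537248 roll 0.18010558923178513
[203. 224. 216. 241.] [0.4393 0.2244 0.02  ]
[388. 221. 409. 243.] [ 0.4261 -0.3847  0.02  ]
[362. 287. 389. 311.] [ 0.2125 -0.3041  0.02  ]
[392. 188. 409. 205.] [ 0.5403 -0.3952  0.02  ]
[223. 244. 241. 265.] [0.3666 0.1539 0.02  ]
[203. 241. 222. 264.] [0.3744 0.2161 0.02  ]
[([309, 121, 19, 11, 112], array([ 0.5985, -0.5845,  0.02  ])), ([216, 167, 15, 33, 270], array([ 0.7989, -0.1006,  0.02  ])), ([275, 185, 82, 44, 1627], array([ 0.4161, -0.1395,  0.02  ])), ([257, 259, 46, 33, 748], array([0.3963, 0.2045, 0.02  ]))]
pan {'bbox': [174.1, 175.2, 262.6, 279.6], 'conf': 0.76}
```

Emit:
{"api": "arm_command", "payload": {
  "steps": [
    {"rot": [0, 0, 0], "slide": [0, -0.0015, -0.012], "grip": 0},
    {"rot": [0, 0, 0], "slide": [0, -0.001, -0.02], "grip": 0},
    {"rot": [0, 0, 0], "slide": [0, 0, -0.022], "grip": 0},
    {"rot": [0, 0, 0], "slide": [0, 0, -0.018], "grip": 0},
    {"rot": [0, 0, 0], "slide": [0, 0, -0.012], "grip": 0},
    {"rot": [0, 0, 0], "slide": [0, 0, -0.006], "grip": 0},
    {"rot": [0, 0, 0], "slide": [0, 0, -0.003], "grip": 0},
    {"rot": [0, 0, 0], "slide": [0, 0, -0.001], "grip": 0}
  ]
}}

```text
time: 17.75
ee_pos: [0.5428, -0.201, 0.0655]
eef_rot: [0.744, 0.651, -0.096, -0.112]
ft_force: [-0.4, -0.5, -2.9]
width: 0.0134
grip_force: 60.0
```

Run:
```python
from bench import sensors
s=sensors.read_state();print(s['ee_pos'],s['ft_force'],s['torque'])
```

```text
[ 0.5428006  -0.20095365  0.06546263] [-0.35101427 -0.48699584 -2.91771732] [-0.17167568 -0.69141926  0.0607852 ]
```

Emit:
{"api": "arm_command", "payload": {
  "steps": [
    {"rot": [0, 0, 0], "slide": [0, 0, -0.0015], "grip": 0},
    {"rot": [0, 0, 0], "slide": [0, 0, -0.001], "grip": 0},
    {"rot": [0, 0, 0], "slide": [0, 0, -0.001], "grip": 0},
    {"rot": [0, 0, 0], "slide": [0, 0, -0.0005], "grip": 0},
    {"rot": [0, 0, 0], "slide": [0, 0, 0], "grip": 0},
    {"rot": [0, 0, 0], "slide": [0, 0, 0], "grip": 0},
    {"rot": [0, 0, 0], "slide": [0, 0, 0], "grip": 0},
    {"rot": [0, 0, 0], "slide": [0, 0, 0], "grip": 0}
  ]
}}

```text
time: 18.75
ee_pos: [0.5426, -0.2008, 0.0612]
eef_rot: [0.744, 0.651, -0.096, -0.112]
ft_force: [1.1, 0.4, -0.7]
width: 0.0135
grip_force: 60.0
```

Run:
```python
from bench import sensors
s=sensors.read_state();print(s['ee_pos'],s['ft_force'],s['torque'])
```

```text
[ 0.54260241 -0.20082929  0.06121497] [ 1.10972434  0.41981229 -0.67754195] [-0.2107973  -0.40321733  0.02704325]
```

Emit:
{"api": "arm_command", "payload": {
  "steps": [
    {"rot": [0, 0, 0], "slide": [0, 0, -0.0004], "grip": 0},
    {"rot": [0, 0, 0], "slide": [0, 0, 0], "grip": 0.18},
    {"rot": [0, 0, 0], "slide": [0, 0, 0], "grip": 0.22},
    {"rot": [0, 0, 0], "slide": [0, 0, 0], "grip": 0.3},
    {"rot": [0, 0, 0], "slide": [0, 0, 0], "grip": 0.4},
    {"rot": [0, 0, 0], "slide": [0, 0, 0], "grip": 0.5},
    {"rot": [0, 0, 0], "slide": [0, 0, 0], "grip": 0.55},
    {"rot": [0, 0, 0], "slide": [0, 0, 0], "grip": 0.55}
  ],
  "newtons": 20
}}

```text
time: 19.75
ee_pos: [0.5426, -0.2008, 0.0608]
eef_rot: [0.744, 0.651, -0.096, -0.112]
ft_force: [-0.1, 0.1, -1.4]
width: 0.0467
grip_force: 0.0
```

Emit:
{"api": "arm_command", "payload": {
  "steps": [
    {"rot": [0, 0, 0], "slide": [0.0029, -0.0004, 0.0096], "grip": 0.55},
    {"rot": [0, 0, 0], "slide": [0.0058, -0.0008, 0.0191], "grip": 0.55},
    {"rot": [0, 0, 0], "slide": [0.0058, -0.0008, 0.0191], "grip": 0.55},
    {"rot": [0, 0, 0], "slide": [0.0058, -0.0008, 0.0191], "grip": 0.55},
    {"rot": [0, 0, 0], "slide": [0.0058, -0.0008, 0.0191], "grip": 0.55},
    {"rot": [0, 0, 0], "slide": [0.0058, -0.0008, 0.0191], "grip": 0.55},
    {"rot": [0, 0, 0], "slide": [0, 0, 0.03], "grip": 0.55},
    {"rot": [0, 0, 0], "slide": [0, 0, 0.03], "grip": 0.55}
  ]
}}

```text
time: 20.75
ee_pos: [0.5745, -0.2053, 0.2275]
eef_rot: [0.744, 0.651, -0.096, -0.112]
ft_force: [1.0, -0.3, 0.4]
width: 0.0479
grip_force: 0.0
```

Run:
```python
from h import *
s=sensors.read_state();print(s['ee_pos'],s['ft_force'],s['width'])
w=eyes.camera('wrist');b=eyes.camera('side')
im=np.hstack([w['pixels'][60:300,80:360],b['pixels'][100:340,160:440]]);cv2.imwrite('pics/fin.png',cv2.resize(np.ascontiguousarray(im[:,:,::-1]),None,fx=1.42,fy=1.42,interpolation=2))
```

```text
[ 0.57453576 -0.20531974  0.22745198] [ 0.99801454 -0.32411117  0.37629819] 0.04790725809567484
```

View pics/fin.png

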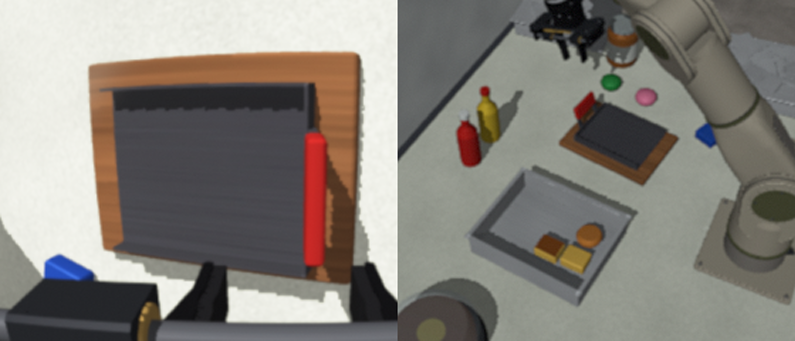

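The final picture shows the empty tray flat on the board with its handle on the far side. It also shows all three breads in the pan, at about (550,247), (575,258) and (590,236), and everything else where it was.

```bash
python3 -c "
from bench import order
print(order.close_job())"
```

```text
the job is handed in; nothing more can be done
None
```

The job is handed in: all three breads slid off into the pan, and the empty tray is back flat and square on the board, perhaps up to about 5 mm off centre, handle on the same side and released. It took about 21 s on the robot's clock.

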